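Load the nut block and hold it in the corner of the sanding board

TASK

Put the two loose wheel nuts, flat top up, into the two empty bores of the beech nut block. Then bring the loaded block fully home into the corner of the sanding board - flat on its base and flush against both the fence and the stop block - and hold it there with one firm diagonal push, pressing down, against the fence and against the stop at the same time, so that the nut tops can be flat-sanded: finish while still pressing, without letting go. Leave the air sander, the toner bottle, the cork hand block and the red tin alone.

Things in the scene. Friction and masses are not known exactly. Their poses are not given: they have to be found in the camera images.
- board: Sanding board (bench hook) screwed to the bench, it cannot move: a plywood base 300 mm (its x) by 370 mm (its y), 18 mm thick, origin under the middle of the base on the bench. Its x points from the open near side to the fence, its y to the stop block, z up. It is turned somewhat on the bench, differently each time.
- base: The plywood base of the board, part of the board with the same origin; its upper face is 18 mm above the bench.
- fence: Dark wooden fence, part of the board with the same origin: a straight bar 30 mm wide and 22 mm high (above the base) along the whole far side of the base; its inner face lies at board x = 120 mm. It is lower than the nut block, so a finger can pass above it beside the seated block.
- stop: Dark wooden stop block, part of the board with the same origin: 100 mm (x) by 30 mm (y), 42 mm high above the base, square to the fence and meeting it at the board's +y end; its inner face lies at board y = 155 mm.
- corner (a point): The inner corner, where the fence's inner face, the stop's inner face and the base's upper face meet (board 120, 155, 18 mm); axes as the board's. The base lies on the -x, -y side of it. The seated nut block has its origin at (-30, -95, 0) mm from here.
- block: Loose beech nut block lying on the base away from the corner, turned up to 23 degrees to the board: 60 mm (x) by 190 mm (y), 50 mm high, 0.3 to 0.47 kg without nuts. Origin at the centre of its underside, z up. Five blind bores in a row along y, 35 mm apart, 30 mm wide, 20 mm deep. It may be seated either way round. Waxed: it slides on base, fence and stop with a friction of about 0.2.
- bore0 (a point): Centre of the mouth of bore 0 of the block, on its top face, at block y = -70 mm; already holds a nut.
- bore1 (a point): Centre of the mouth of bore 1 of the block, on its top face, at block y = -35 mm; empty at the start, to be filled.
- bore2 (a point): Centre of the mouth of bore 2 of the block, on its top face, at block y = 0 mm; already holds a nut.
- bore3 (a point): Centre of the mouth of bore 3 of the block, on its top face, at block y = 35 mm; already holds a nut.
- bore4 (a point): Centre of the mouth of bore 4 of the block, on its top face, at block y = 70 mm; empty at the start, to be filled.
- nut_a: Loose bright steel wheel nut standing on the bench: 36 mm tall, 65 g. Origin at the centre of its small open end (down), z up. Tapered seat 16 to 25 mm diameter over the lowest 8 mm, 25 mm collar to 12 mm height, then a hexagon 19 mm across flats (22 mm over corners) up to the flat closed top. Its +y and -y are normal to flats. Fully in a bore, 16 mm of hexagon stands proud of the block.
- nut_b: The second loose wheel nut, the same as nut_a. Either nut may go in either empty bore.
- nut_in1: Wheel nut already in bore 0, same shape as nut_a; it rides along with the block and must stay in its bore.
- nut_in2: Wheel nut already in bore 2, same; must stay in its bore.
- nut_in3: Wheel nut already in bore 3, same; must stay in its bore.
- air_sander: Bystander: small black air sander, 40 mm diameter, 104 mm tall, standing on its yellow pad on the bench; origin under its pad.
- toner: Bystander: toner bottle with white cap and label, 58 mm diameter, 125 mm tall; origin under its bottom.
- cork_block: Bystander: cork hand sanding block 65 x 120 x 33 mm lying on the bench; origin under its centre.
- tin: Bystander: red lacquer tin, 72 mm diameter, 75 mm tall; origin under its bottom.

How it is judged:
By the outcome, as a careful person would: the job done as asked, in the order asked, and still so for the second after the job is handed in, while the arm keeps its last pose, push and grip.
It also fails if it takes over 67 s, if anything falls off the work surface, if the arm or the gripper's body presses on something with over 40 N, if the wrist force passes 120 N, or if a joint passes its speed limit or range.

ROBOT

A 6-joint arm with a two-finger parallel gripper is mounted at the origin on the work surface. World frame = base frame: x ahead of the robot, y to its left, z up, the work surface at z = 0. Lengths are in m, angles in degrees, forces in N, time in s.
With the tool pointing down it reaches from about 0.25 to 0.725 m from the base axis. Payload 9.7 kg.
Tool frame: the origin (TCP) lies midway between the tips of the shut fingers; the grasp point (between the pads) lies 19 mm behind it (bot.pinch_z is the distance from the TCP to the grasp point, in m); z points along the fingers, y is the line along which they close (so a half turn about z gives the same grasp; the last joint's range is limited). The gripper opens to 85 mm and grips with 20 to 120 N. Pads are 22 mm wide; open, the fingers measure 114 mm over their backs; the gripper's body (76 mm by 85 mm) begins 54 mm behind the grasp point. The pads swing forward as they close: fully open they stand 13 mm farther back than shut.
Start: joints at [76.891, 4.979, 10.078, 95.1, 0, 90], TCP at [0.125, 0.536, 0.231] pointing down, gripper open.
Joint ranges: [-179.16, 179.16], [-48.56, 103.87], [-65.8, 70.77], [-126.05, 130.52], [-82.76, 87.17], [-180, 180]. Speed limits (degrees/s): [127.2, 127.2, 147.25, 180, 180, 180].

INTERFACE

Orientations are given as [roll, pitch, yaw] about the fixed x, y, z axes, in that order (R = Rz(yaw) Ry(pitch) Rx(roll)).
In Python, from workcell import sensors, camera, camera_params, ticket, bot gives the robot as it stands.
- The arm moves only by the shell command python3 -m jog 'ROWS' [FORCE]. ROWS is JSON, a list that holds one entry, the list of rows, each a list of 5 numbers: the shift along the world's x, y, z in units of 50 mm (1.0 is 50 mm), then the turn about the world's z in units of 5 degrees (1.0 is 5 degrees), then the opening, from 0 (shut) to 1 (fully open). In form: [[[tx, ty, tz, yaw, grip], ...]]. A call has 1 to 8 rows; each row shifts and turns the commanded pose from where the row before left it; what a row does not reach is not made up. A row lasts 1/10 s, in which the tool goes at most 50 mm and 8.59 degrees, less where a joint would pass 70% of its speed; a pose out of reach is approached as far as the arm can. A call is refused whole if a number of a shift passes 1 or a number of a turn 1, either way. A call with a gripper value outside its range is refused whole. The fingers move at their own pace and stop on an object; FORCE is the grip in N (left out, the last holds). Time passes only in rows, so rows that do not move let the fingers close. It gives the time, the measured TCP pose, the force, the opening and the grip force at its end, in the units of the state.
- sensors.get_obs(): the state, without advancing time (a new reading comes with each control period).
- camera(name): name is "scene" or "top" or "wrist"; returns the picture (384x512x3 uint8, blue, green, red); there is no depth.
- camera_params(name): a dict with "fx", "fy", "cx", "cy" (pixels), "T" (4x4, takes a point from camera to world coordinates); the wrist camera has in their place "tool_from_camera" (4x4, takes a point from camera to tool coordinates, whose origin is the TCP and whose axes are the flange's). Camera axes: x right, y down, z forward; pixel columns grow to the right and rows downward; lengths in m; the calibration is good to about 2 mm. The wrist camera is an equidistant fisheye: a pixel r from the principal point sees the ray r / f radians off the axis. A picture is of the moment at which its call begins: read the wrist's pose just before it. camera_params takes no time and is no camera call.
- ticket.job_done(): hands the job in; it is judged then, once.
The state is a dict: "time": time; "q": joint angles; "qd": joint speeds; "joint_efforts": joint torques, N m; "ee_pos": TCP position; "tcp_rot": TCP orientation; "wrist_force": force on the tool from outside, world axes, zero at the start; "torque": the same for the moment, N m; "opening": finger opening in m; "grasp_force": force on a finger pad.
Only numpy, scipy, OpenCV 4.12 (cv2) and the standard library are available. Lean on these libraries where they do the work, as an engineer would, in place of code of your own. Each camera call takes 0.05 s, during which the arm holds its last target. There are 200 camera calls.

## Working session

There is one attempt and no reset: what is moved stays moved. The work goes in short steps, Python scripts to look and compute and a shell command to move; the robot and the scene stay as the last step left them, time stands still between calls to the robot, and variables do not carry over. Pictures are saved under pics/ and viewed, at most 10 in all, crops included, and the job is handed in when it is done.

```bash
ls; mkdir -p pics
python3 - <<'E'
from workcell import sensors,camera,camera_params,bot
import cv2
o=sensors.get_obs();print(o)
for n in("scene","top"):
    im=camera(n);cv2.imwrite(f"pics/{n}0.png",cv2.resize(im,(800,600),interpolation=cv2.INTER_CUBIC));print(n,camera_params(n))
print(camera_params("wrist"))
E
```

```text
pics
{'time': 0.0, 'q': array([7.68880995e+01, 5.01195700e+00, 1.00328067e+01, 9.51002748e+01,
       1.39970802e-03, 9.00006492e+01]), 'qd': array([ 0.05904206,  0.03118112,  0.01838664, -0.00288599,  0.04530544,
        0.10050474]), 'joint_efforts': array([-2.02882962e-03, -5.20390463e+01,  4.64801931e+01,  1.63110526e-02,
       -2.15892840e-05,  3.09223090e-06]), 'ee_pos': array([0.12470741, 0.53542508, 0.2305601 ]), 'tcp_rot': array([-1.79920575e+02, -1.39880672e-03,  1.66887448e+02]), 'wrist_force': array([-0.65013967, -0.10454707, -0.27942968]), 'torque': array([ 0.01746573, -0.00775055,  0.05773797]), 'grasp_force': 0.0, 'opening': 0.08532234656883766}
scene {'fx': 427.3283923207414, 'fy': 427.3283923207414, 'cx': 257.91064798684386, 'cy': 196.83686903979316, 'T': array([[ 1.23531931e-02,  7.44201730e-01, -6.67840688e-01,
         1.42895608e+00],
       [ 9.99814010e-01,  6.99470404e-04,  1.92732232e-02,
        -7.70386324e-02],
       [ 1.48103008e-02, -6.67954562e-01, -7.44054675e-01,
         9.98174863e-01],
       [ 0.00000000e+00,  0.00000000e+00,  0.00000000e+00,
         1.00000000e+00]])}
top {'fx': 432.24320953234263, 'fy': 432.24320953234263, 'cx': 259.89608391261777, 'cy': 187.0267441550104, 'T': array([[-0.00565419, -0.98331053,  0.18184728,  0.36200052],
       [-0.99989784,  0.0031721 , -0.01393725, -0.02335698],
       [ 0.01312781, -0.18190751, -0.98322801,  1.2584535 ],
       [ 0.        ,  0.        ,  0.        ,  1.        ]])}
{'fx': 297.3186396354542, 'fy': 297.3186396354542, 'cx': 259.0535460278204, 'cy': 192.43473522857778, 'tool_from_camera': array([[-1.04174709e-04, -9.51199570e-01, -3.08576357e-01,
         7.90377978e-02],
       [ 9.99999058e-01, -5.21305356e-04,  1.26934812e-03,
        -2.70949439e-04],
       [-1.36826590e-03, -3.08575934e-01,  9.51198728e-01,
        -1.41944963e-01],
       [ 0.00000000e+00,  0.00000000e+00,  0.00000000e+00,
         1.00000000e+00]])}
```

View pics/top0.png

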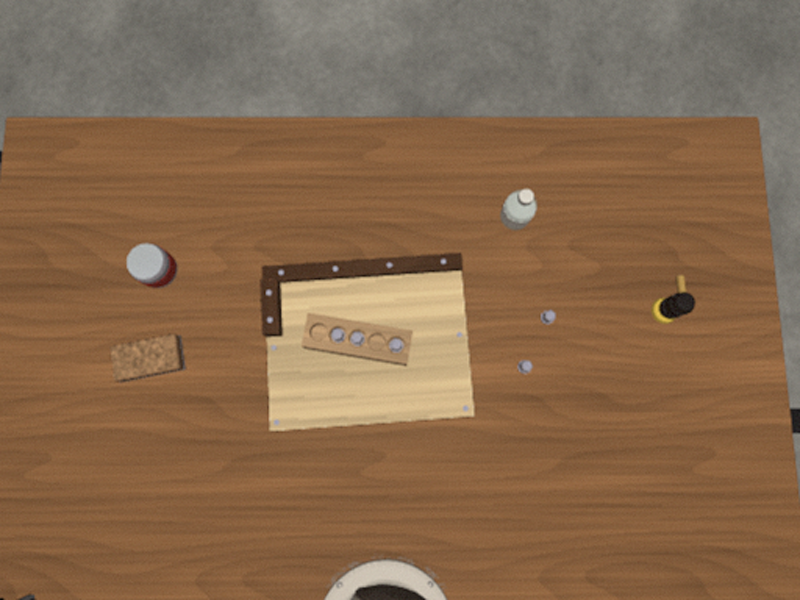

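View pics/scene0.png

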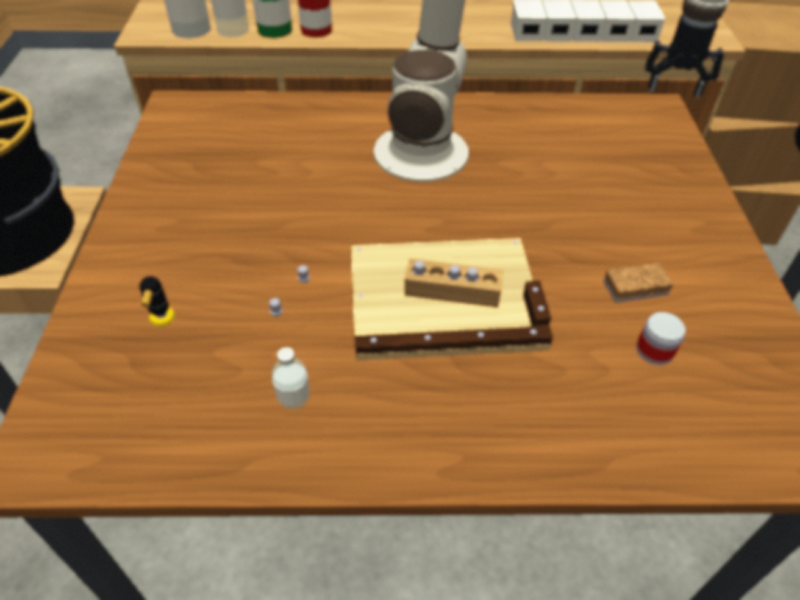

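Top view (800×600): board with fence at the top (y≈265), stop on the left (x≈272). The block is at (305–412, 313–365) with empty bores at (319,331) and (377,341). The nuts are at (548,317) and (525,367). I'll crop the block and nuts for detail.

```bash
cat > h.py <<'E'
import numpy as np, cv2
from scipy.spatial.transform import Rotation as R
from workcell import sensors,camera,camera_params,bot
def px2w(name,u,v,z,o=None):
    p=camera_params(name)
    x=(u-p['cx'])/p['fx'];y=(v-p['cy'])/p['fy']
    if name=='wrist':
        r=np.hypot(x,y);s=np.sinc(r/np.pi);d=np.array([x/r*np.sin(r),y/r*np.sin(r),np.cos(r)]) if r>0 else np.array([0,0,1.])
        M=np.eye(4);M[:3,:3]=R.from_euler('xyz',o['tcp_rot'],degrees=True).as_matrix();M[:3,3]=o['ee_pos']
        T=M@p['tool_from_camera']
    else: d=np.array([x,y,1.]);T=p['T']
    d=T[:3,:3]@d;c=T[:3,3];return c+d*(z-c[2])/d[2]
E
python3 - <<'E'
from h import *
im=cv2.imread('pics/top0.png')
f=.64
for n,u,v,z in [('nutA',548,316,.036),('nutB',525,366,.036),('bore4',319,331,.068),('bore1',377,341,.068),('bore0n',397,345,.084),('bore2n',357,338,.084),
 ('fenceL inner',283,281,.040),('fenceR inner',463,272,.04),('base NR',473,415,.018),('base NL',270,430,.018),('FL',262,266,.04),('FR',461,254,.04)]:
    print(n,px2w('top',(u+.5)*f-.5,(v+.5)*f-.5,z).round(4))
E
```

```text
nutA [ 0.5434 -0.3002  0.036 ]
nutB [ 0.4522 -0.2545  0.036 ]
bore4 [0.5134 0.1149 0.068 ]
bore1 [0.4951 0.0122 0.068 ]
bore0n [ 0.4862 -0.0231  0.084 ]
bore2n [0.4988 0.0466 0.084 ]
fenceL inner [0.6096 0.1858 0.04  ]
fenceR inner [ 0.6255 -0.1455  0.04  ]
base NR [ 0.3656 -0.1603  0.018 ]
base NL [0.3412 0.2054 0.018 ]
FL [0.6379 0.2252 0.04  ]
FR [ 0.6597 -0.1425  0.04  ]
```

```bash
python3 -m jog '[[[0.375,-0.81,0,-0.87,1],[0.375,-0.81,0,-0.87,1],[0.375,-0.81,0,-0.87,1],[0.375,-0.81,0,-0.87,1],[0.375,-0.81,0,-0.87,1],[0.375,-0.81,0,-0.87,1],[0.375,-0.81,0,-0.87,1],[0.375,-0.81,0,-0.87,1]]]'; python3 -m jog '[[[0.375,-0.81,0,-0.87,1],[0.375,-0.81,0,-0.87,1],[0.375,-0.81,0,-0.87,1],[0.375,-0.81,0,-0.87,1],[0.375,-0.81,0,-0.87,1],[0.375,-0.81,0,-0.87,1],[0.375,-0.81,0,-0.87,1],[0.375,-0.81,0,-0.87,1]]]'; python3 -m jog '[[[0.375,-0.81,-0.4,-0.87,1],[0.375,-0.81,-0.4,-0.87,1],[0.375,-0.81,-0.4,-0.87,1],[0.375,-0.81,-0.4,-0.87,1],[0,0,0,0,1],[0,0,0,0,1]]]'
python3 - <<'E'
from h import *
o=sensors.get_obs();im=camera('wrist');cv2.imwrite('pics/w1raw.png',im);cv2.imwrite('pics/w1.png',cv2.resize(im,(800,600),interpolation=cv2.INTER_CUBIC))
import pickle;pickle.dump(o,open('w1.pkl','wb'));print(o['time'],o['ee_pos'],o['tcp_rot'],o['q'])
E
```

```text
time: 0.9
ee_pos: [0.2749, 0.21, 0.2311]
tcp_rot: [180.0, 0.0, 132.0]
wrist_force: [1.0, 0.8, -0.3]
opening: 0.0857
grasp_force: 0.0
time: 1.7
ee_pos: [0.425, -0.1144, 0.2311]
tcp_rot: [-180.0, -0.0, 97.1]
wrist_force: [1.5, 0.5, 0.3]
opening: 0.0853
grasp_force: 0.0
time: 2.3
ee_pos: [0.4991, -0.2747, 0.1497]
tcp_rot: [-179.8, -0.1, 79.8]
wrist_force: [0.8, -0.4, 0.1]
opening: 0.0852
grasp_force: 0.0
2.3 [ 0.49913279 -0.27468819  0.14972397] [-1.79823924e+02 -6.81062202e-02  7.98336535e+01] [-2.88294384e+01  6.98501232e+00  3.22929029e+00  8.64328897e+01
  8.17984465e-03  7.13367900e+01]
```

View pics/w1.png

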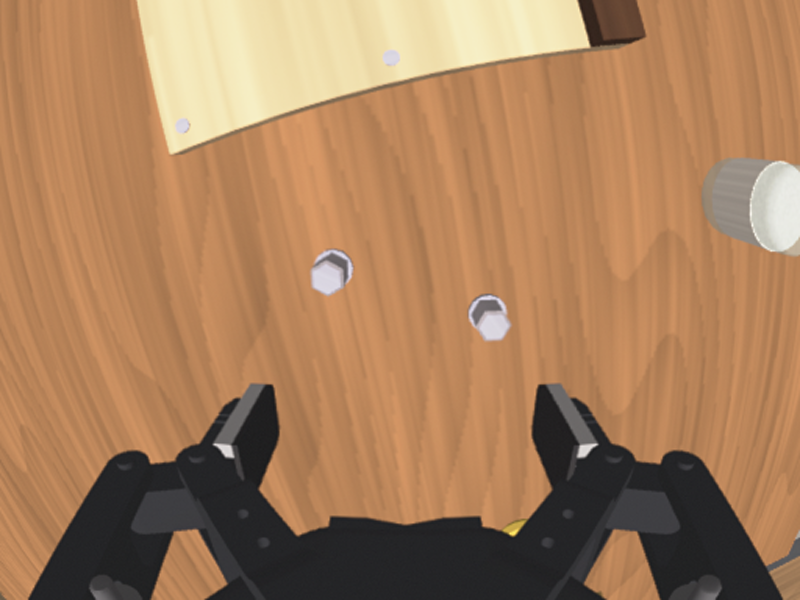

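Wrist view: the nut tops are at (327,277) and (492,326), between the board edge and the fingers. I need the hex orientation, so I'll enlarge both.

Run:
```python
from h import *
im=cv2.imread('pics/w1raw.png')
a=[cv2.resize(im[v-18:v+18,u-18:u+18],(396,396),interpolation=cv2.INTER_CUBIC) for u,v in((209,177),(315,208))]
cv2.imwrite('pics/c1.png',np.hstack(a))
```

```text
(no output)
```

View pics/c1.png

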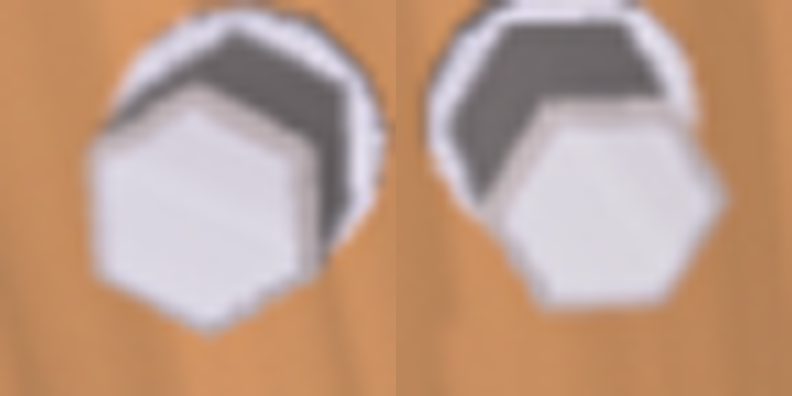

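Run:
```python
from h import *
import pickle;o=pickle.load(open('w1.pkl','rb'))
for n,(cu,cv),ox,P in [('B',(209,177),0,[(193,85),(90,155),(95,275),(208,332),(315,272),(313,145)]),('A',(315,208),396,[(545,100),(672,97),(728,200),(665,302),(548,308),(490,210)])]:
    W=np.array([px2w('wrist',cu-18+(u-ox+.5)/11-.5,cv-18+(v+.5)/11-.5,.035,o)[:2] for u,v in P])
    c=W.mean(0);d=W-c;a=np.degrees(np.arctan2(d[:,1],d[:,0]));z=np.exp(1j*np.radians(6*a)).mean();ca=np.degrees(np.angle(z))/6
    fn=[(ca+30+60*k) for k in range(-3,4)]
    print(n,c,'radius',np.hypot(*d.T).round(4),'tool yaws (closing on flats):',[round((f+90+180)%360-180,1) for f in fn])
```

```text
B [ 0.45606063 -0.25681831] radius [0.0106 0.0103 0.0108 0.0104 0.0106 0.011 ] tool yaws (closing on flats): [np.float64(-39.4), np.float64(20.6), np.float64(80.6), np.float64(140.6), np.float64(-159.4), np.float64(-99.4), np.float64(-39.4)]
A [ 0.54774759 -0.30290412] radius [0.0111 0.0107 0.0105 0.0107 0.0106 0.0102] tool yaws (closing on flats): [np.float64(-67.5), np.float64(-7.5), np.float64(52.5), np.float64(112.5), np.float64(172.5), np.float64(-127.5), np.float64(-67.5)]
```

```bash
python3 -m jog '[[[-0.43,0.18,-0.5,0.08,0.6],[-0.43,0.18,-0.5,0.08,0.6],[0,0,-0.7,0,0.6],[0,0,-0.6,0,0.6],[0,0,-0.33,0,0.6],[0,0,0,0,0.6],[0,0,0,0,0],[0,0,0,0,0]]]' 40;python3 -m jog '[[[0,0,0,0,0],[0,0,0,0,0],[0,0,0,0,0],[0,0,0,0,0]]]' 40
```

```text
time: 3.15
ee_pos: [0.4577, -0.2564, 0.0219]
tcp_rot: [179.8, 0.1, 80.7]
wrist_force: [0.2, -0.0, -0.2]
opening: 0.0229
grasp_force: 0.0
time: 3.55
ee_pos: [0.4577, -0.2567, 0.0217]
tcp_rot: [179.8, 0.0, 80.7]
wrist_force: [-1.2, 1.1, 8.0]
opening: 0.0177
grasp_force: 40.8
```

```bash
python3 -m jog '[[[0,0,0.5,0,0],[0,0.2,0.9,0,0],[0.1,0.6,0.7,0,0],[0.14,0.9,0.4,-0.1,0],[0.14,0.9,0.3,-0.1,0],[0.14,0.9,0.2,-0.1,0],[0.14,0.9,0,-0.04,0],[0.14,0.9,0,0,0]]]'; python3 -m jog '[[[0,0.4,0,0,0],[0,0,0,0,0],[0,0,0,0,0],[0,0,0,0,0]]]'
python3 - <<'E'
from h import *
o=sensors.get_obs();im=camera('wrist');cv2.imwrite('pics/w2raw.png',im);cv2.imwrite('pics/w2.png',cv2.resize(im,(800,600),interpolation=cv2.INTER_CUBIC))
import pickle;pickle.dump(o,open('w2.pkl','wb'));print(o['time'],o['ee_pos'],o['tcp_rot'],o['q'])
E
```

```text
time: 4.35
ee_pos: [0.4971, 0.0105, 0.1712]
tcp_rot: [179.9, -0.0, 79.0]
wrist_force: [1.1, -0.2, -0.6]
opening: 0.0178
grasp_force: 39.9
time: 4.75
ee_pos: [0.4968, 0.0278, 0.1701]
tcp_rot: [180.0, 0.0, 78.9]
wrist_force: [0.4, -0.3, -1.2]
opening: 0.0178
grasp_force: 39.9
4.75 [0.49678576 0.02779438 0.17007906] [1.79975657e+02 8.14911042e-03 7.89430389e+01] [ 3.21023007e+00 -3.03925926e+00 -4.83003865e+00  8.81876370e+01
 -1.38968901e-02  1.04267187e+02]
```

View pics/w2.png

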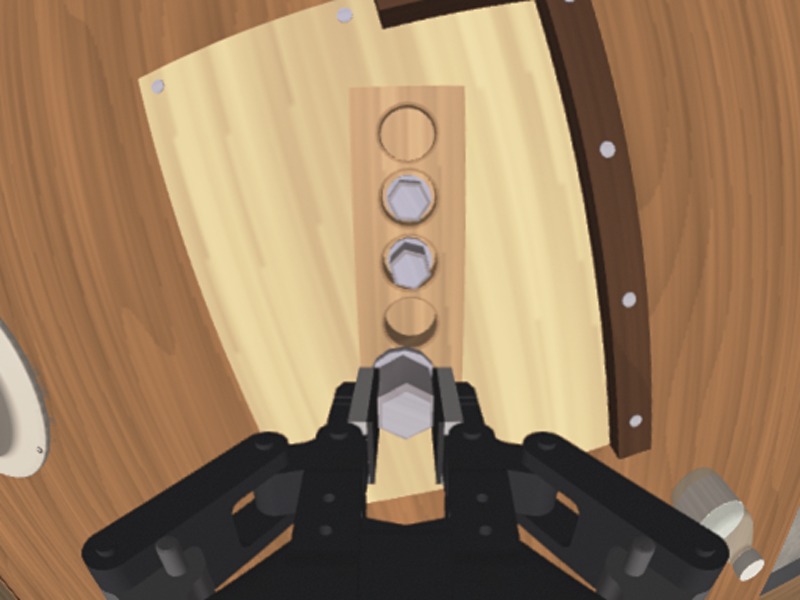

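Wrist view: the mouths of bore 4 at (407,133) and bore 1 at about (411,322), block edges clear. The held nut's hex top is at about (406,410).

Run:
```python
from h import *
import pickle;o=pickle.load(open('w2.pkl','rb'));f=.64
w=lambda u,v,z:px2w('wrist',(u+.5)*f-.5,(v+.5)*f-.5,z,o)[:2].round(4)
for n,u,v,z in [('bore4',407,133,.068),('bore1',411,322,.068),('n3',408,199,.084),('n2',410,265,.084),('heldtop',406,411,.1845),('cFL',349,88,.068),('cFR',464,86,.068)]: print(n,w(u,v,z))
for n,P in [('fence inner top',[(541,20),(570,120),(592,220),(608,320),(612,400)])]:
    print(n,[w(u,v,.04) for u,v in P])
print('stop',w(385,27,.06))
im=cv2.imread('pics/w2raw.png')
cv2.imwrite('pics/c2.png',cv2.resize(im[50:290,215:305],None,fx=2.5*1,fy=2.5,interpolation=cv2.INTER_CUBIC))
```

```text
bore4 [0.5153 0.1167]
bore1 [0.4978 0.015 ]
n3 [0.5094 0.084 ]
n2 [0.504  0.0511]
heldtop [0.4973 0.0285]
cFL [0.4907 0.1464]
cFR [0.5491 0.1362]
fence inner top [array([0.6076, 0.1749]), array([0.6135, 0.1114]), array([0.6192, 0.0485]), array([ 0.6256, -0.0202]), array([ 0.628, -0.084])]
stop [0.5154 0.1777]
```

View pics/c2.png

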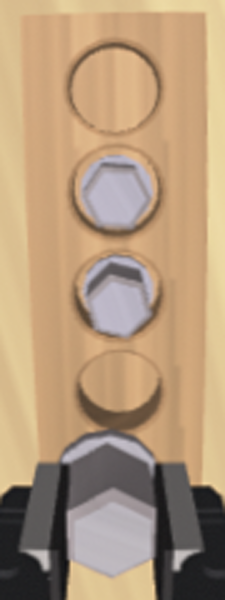

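```bash
python3 -m jog '[[[0.014,-0.262,-0.5,0.24,0],[0,0,-0.5,0,0],[0,0,0,0,0],[0,0,0,0,0]]]'; python3 -m jog '[[[0,0,-0.3,0,0],[0,0,-0.3,0,0],[0,0,-0.2,0,0],[0,0,-0.1,0,0],[0,0,0,0,0],[0,0,0,0,0]]]'
```

```text
time: 5.2
ee_pos: [0.4973, 0.0149, 0.1202]
tcp_rot: [-180.0, 0.0, 80.1]
wrist_force: [1.0, 1.3, 0.1]
opening: 0.0178
grasp_force: 39.9
time: 5.8
ee_pos: [0.4975, 0.0156, 0.075]
tcp_rot: [180.0, -0.0, 80.2]
wrist_force: [0.3, -0.3, -0.3]
opening: 0.0176
grasp_force: 39.9
```

```bash
python3 -m jog '[[[0,0,-0.04,0,0],[0,0,0,0,0.45],[0,0,0,0,0.45],[0,0,0,0,0.45],[0,0,0.4,0,0.45],[0,0,0.7,0,0.45],[0,0,0.5,0,0.45]]]'; python3 -m jog '[[[0.125,-0.8,0,-0.7,0.5],[0.125,-0.8,0,-0.7,0.5],[0.125,-0.8,0,-0.7,0.5],[0.125,-0.8,0,-0.7,0.5],[0.125,-0.8,0,-0.7,0.5],[0.125,-0.8,0,-0.7,0.6],[0.125,-0.8,0,-0.7,0.6],[0.125,-0.77,0,-0.64,0.6]]]';python3 -m jog '[[[0,0,-0.5,0,0.6],[0,0,0,0,0.6],[0,0,0,0,0.6]]]'
python3 - <<'E'
from h import *
o=sensors.get_obs();im=camera('wrist')
cv2.imwrite('pics/w3.png',cv2.resize(im,(800,600),interpolation=cv2.INTER_CUBIC))
print(o['ee_pos'])
E
```

```text
time: 6.5
ee_pos: [0.4976, 0.0155, 0.1547]
tcp_rot: [179.9, -0.0, 80.2]
wrist_force: [0.3, -0.3, 0.1]
opening: 0.0387
grasp_force: 0.0
time: 7.3
ee_pos: [0.5475, -0.3048, 0.1529]
tcp_rot: [180.0, -0.0, 52.3]
wrist_force: [-1.1, -0.3, 0.2]
opening: 0.0513
grasp_force: 0.0
time: 7.6
ee_pos: [0.5471, -0.3025, 0.1276]
tcp_rot: [-179.9, 0.0, 52.5]
wrist_force: [-0.3, 0.1, 0.9]
opening: 0.0511
grasp_force: 0.0
[ 0.54705619 -0.30245677  0.12764703]
```

View pics/w3.png

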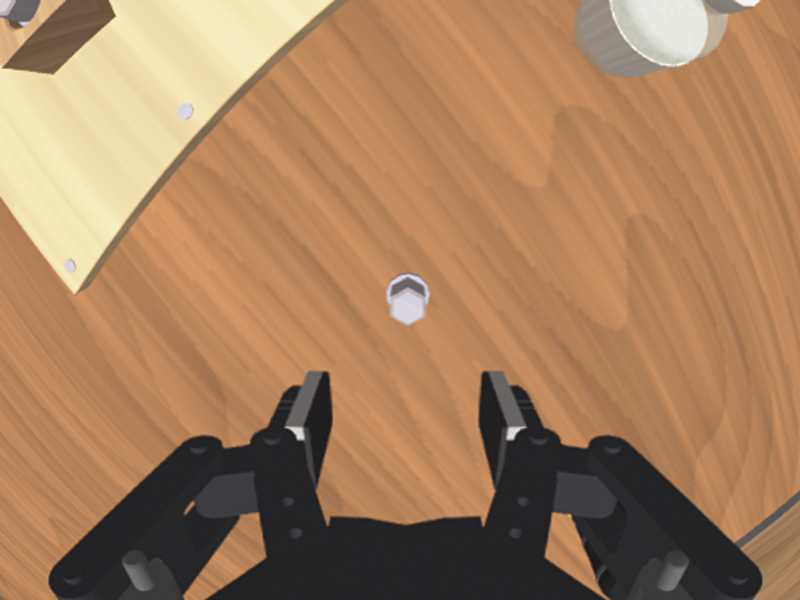

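Nut A is centred between the fingers at (407,306), with its flats facing the pads. I'll descend and grip.

```bash
python3 -m jog '[[[0.01,-0.01,-0.55,0,0.6],[0,0,-0.55,0,0.6],[0,0,-0.55,0,0.6],[0,0,-0.46,0,0.6],[0,0,0,0,0.6],[0,0,0,0,0.2],[0,0,0,0,0],[0,0,0,0,0]]]' 40;python3 -m jog '[[[0,0,0,0,0],[0,0,0,0,0],[0,0,0,0,0],[0,0,0,0,0]]]' 40
```

```text
time: 8.45
ee_pos: [0.5491, -0.3038, 0.0247]
tcp_rot: [179.8, -0.0, 52.5]
wrist_force: [-0.4, 1.1, 6.1]
opening: 0.0173
grasp_force: 40.8
time: 8.85
ee_pos: [0.549, -0.3038, 0.0247]
tcp_rot: [179.8, -0.0, 52.5]
wrist_force: [-0.5, 1.9, 8.2]
opening: 0.0175
grasp_force: 40.9
```

```bash
python3 -m jog '[[[0,0,0.5,0,0],[0,0,0.9,0,0],[0,0,0.9,0,0],[-0.06,0.8,0.5,0.5,0],[-0.06,0.8,0,0.5,0],[-0.06,0.8,0,0.5,0],[-0.06,0.8,0,0.5,0],[-0.06,0.8,0,0.6,0]]]'; python3 -m jog '[[[-0.06,0.8,0,0.6,0],[-0.06,0.8,0,0.6,0],[-0.06,0.8,0,0.6,0],[-0.06,0.8,0,0.6,0],[-0.06,0.8,0,0.5,0],[-0.07,0.4,0,0.02,0],[0,0,0,0,0],[0,0,0,0,0]]]'
python3 - <<'E'
from h import *
o=sensors.get_obs();im=camera('wrist');cv2.imwrite('pics/w4raw.png',im);cv2.imwrite('pics/w4.png',cv2.resize(im,(800,600),interpolation=cv2.INTER_CUBIC))
import pickle;pickle.dump(o,open('w4.pkl','wb'));print(o['time'],o['ee_pos'],o['tcp_rot'])
E
```

```text
time: 9.65
ee_pos: [0.5328, -0.102, 0.1634]
tcp_rot: [179.9, -0.0, 65.6]
wrist_force: [1.0, 0.2, -0.4]
opening: 0.0176
grasp_force: 40.0
time: 10.45
ee_pos: [0.5146, 0.1166, 0.1629]
tcp_rot: [179.9, -0.0, 80.1]
wrist_force: [-0.5, -0.1, 0.1]
opening: 0.0177
grasp_force: 40.0
10.45 [0.5145555  0.11662507 0.16293147] [ 1.79947022e+02 -4.84052718e-03  8.01432944e+01]
```

View pics/w4.png

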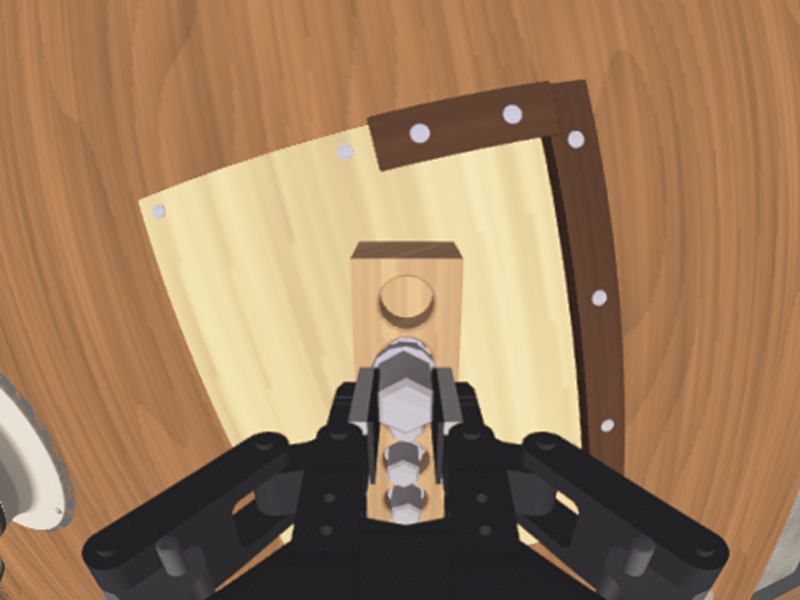

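Bore 4's mouth is at (407,301). The stop's inner top edge runs (380,171)→(543,138), and the fence's inner top edge from about (553,140) down to (583,440).

Run:
```python
from h import *
import pickle;o=pickle.load(open('w4.pkl','rb'));f=.64
w=lambda u,v,z:px2w('wrist',(u+.5)*f-.5,(v+.5)*f-.5,z,o)[:2].round(4)
print('bore4',w(407,301,.068))
s=[w(*p,.06) for p in [(380,171),(460,153),(543,138)]];fe=[w(*p,.04) for p in [(553,145),(566,200),(575,270),(582,350),(583,440)]]
print('stop',s,'fence',fe)
print('cFL',w(350,258,.068),w(463,259,.068))
fa=np.polyfit([p[1] for p in fe],[p[0] for p in fe],1);print('fence yaw',np.degrees(np.arctan(-fa[0])))
sa=np.polyfit([p[0] for p in s],[p[1] for p in s],1);print('stop yaw',np.degrees(np.arctan(sa[0])))
y=(sa[0]*fa[1]+sa[1])/(1-sa[0]*fa[0]);print('corner',fa[0]*y+fa[1],y)
```

```text
bore4 [0.5162 0.1187]
stop [array([0.514 , 0.1887]), array([0.5567, 0.1912]), array([0.6026, 0.1935])] fence [array([0.6142, 0.1887]), array([0.6181, 0.1555]), array([0.62  , 0.1118]), array([0.6222, 0.0568]), array([ 0.623, -0.017])]
cFL [0.4908 0.1472] [0.5491 0.1365]
fence yaw 2.2959663156262384
stop yaw 3.0981317271569213
corner 0.6156867634023118 0.19426827947780517
```

```bash
python3 -m jog '[[[0.026,0.034,-0.5,0,0],[0,0,-0.4,0,0],[0,0,-0.3,0,0],[0,0,-0.3,0,0],[0,0,-0.2,0,0],[0,0,-0.05,0,0],[0,0,0,0,0],[0,0,0,0,0]]]'
```

```text
time: 11.3
ee_pos: [0.5161, 0.1184, 0.0755]
tcp_rot: [179.9, -0.0, 80.1]
wrist_force: [0.3, 0.0, 0.1]
opening: 0.0173
grasp_force: 40.0
```

```bash
python3 -m jog '[[[0,0,-0.03,0,0],[0,0,0,0,0.45],[0,0,0,0,0.45],[0,0,0,0,0.45],[0,0,0.4,0,0.45],[0,0,0.8,0,0.6],[0,0,0.7,0,0.8],[-0.05,-0.46,0,0,1]]]';python3 -m jog '[[[-0.06,-0.7,0,0,1],[-0.06,-0.7,0,0,1],[-0.06,-0.7,0,0,1],[0,0,0,0,1],[0,0,0,0,1]]]'
python3 - <<'E'
from h import *
o=sensors.get_obs();im=camera('wrist');s=camera('scene');cv2.imwrite('pics/w5raw.png',im)
a=cv2.resize(im,(448,336),interpolation=cv2.INTER_CUBIC)
b=cv2.resize(s[140:235,215:360],None,fx=2.4,fy=2.4,interpolation=cv2.INTER_CUBIC)
c=np.zeros((600,800,3),np.uint8);c[:336,:448]=a;c[:b.shape[0],449:449+b.shape[1]]=b
d=cv2.resize(im[40:140,170:400],None,fx=2.6,fy=2.6,interpolation=cv2.INTER_CUBIC);c[338:338+d.shape[0],:d.shape[1]]=d
cv2.imwrite('pics/c5.png',c)
import pickle;pickle.dump(o,open('w5.pkl','wb'));print(o['time'],o['ee_pos'],o['tcp_rot'])
E
```

```text
time: 12.1
ee_pos: [0.5152, 0.0968, 0.1734]
tcp_rot: [179.6, -0.2, 80.2]
wrist_force: [0.7, -0.6, 1.0]
opening: 0.0782
grasp_force: 0.0
time: 12.6
ee_pos: [0.5043, -0.0103, 0.1685]
tcp_rot: [180.0, -0.0, 80.0]
wrist_force: [-0.2, -1.1, 0.8]
opening: 0.0854
grasp_force: 0.0
12.6 [ 0.50426578 -0.01027045  0.16846707] [ 1.79981114e+02 -1.59289857e-02  7.99894148e+01]
```

View pics/c5.png

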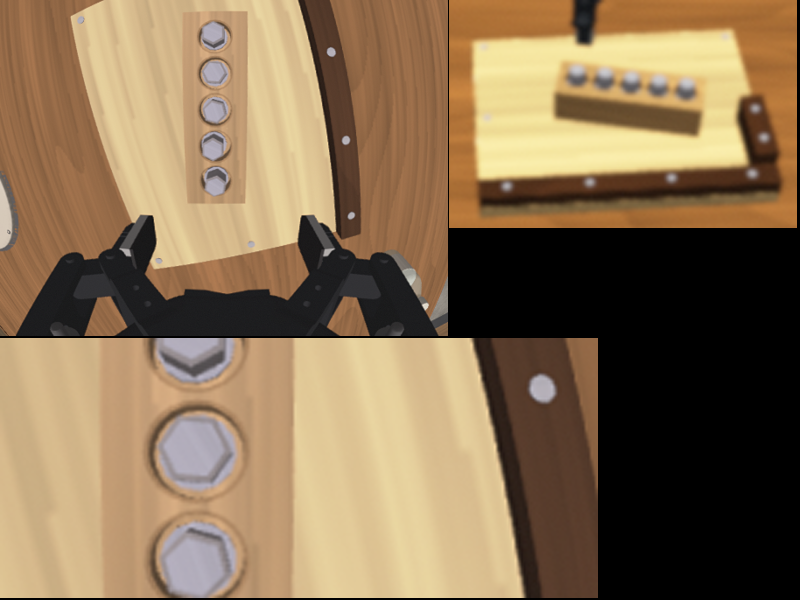

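All five nuts sit equally deep and upright. Next I'll grip the block across its middle, with the fingertips above fence height.

```bash
python3 -m jog '[[[0,0.6,-0.3,0,1],[0,0.6,-0.3,0,1],[0,0,-0.5,0,1],[0,0,-0.5,0,1],[0,0,-0.5,0,1],[0,0,-0.4,0,1],[0,0,0,0,1],[0,0,0,0,1]]]' 40; python3 -m jog '[[[0,0,0,0,0.6],[0,0,0,0,0.6],[0,0,0,0,0.6],[0,0,0,0,0.6],[0,0,0,0,0.6]]]' 40
```

```text
time: 13.5
ee_pos: [0.5042, 0.051, 0.0437]
tcp_rot: [-180.0, 0.0, 80.2]
wrist_force: [0.6, -0.7, 0.7]
opening: 0.0856
grasp_force: 0.0
time: 14.0
ee_pos: [0.505, 0.0505, 0.0447]
tcp_rot: [179.9, -0.1, 80.1]
wrist_force: [-0.6, 1.6, 6.4]
opening: 0.0591
grasp_force: 43.9
```

```bash
python3 -m jog '[[[0.1,0.1,0,0.5,0.6],[0.2,0.1,0,0.6,0.6],[0.2,0.15,0,0.6,0.6],[0.2,0.15,0,0.5,0.6],[0.2,0.15,0,0.42,0.6],[0.2,0.15,0,0,0.6],[0.2,0,0,0,0.6],[0.15,0,0,0,0.6]]]'; python3 -m jog '[[[0.1,0,0,0,0.6],[0,0,0,0,0.6],[0,0,0,0,0.6],[0,0,0,0,0.6]]]'
```

```text
time: 14.8
ee_pos: [0.5778, 0.0906, 0.0447]
tcp_rot: [179.9, -0.0, 93.2]
wrist_force: [-2.8, 0.1, 8.2]
opening: 0.0591
grasp_force: 44.1
time: 15.2
ee_pos: [0.583, 0.0903, 0.0447]
tcp_rot: [179.8, -0.0, 93.2]
wrist_force: [2.1, -0.1, 5.4]
opening: 0.0589
grasp_force: 43.8
```

Now I'll creep toward the fence until contact shows.

```bash
for i in 1 2; do :; done; python3 -m jog '[[[0.08,0.005,0,0,0.6],[0.08,0.005,0,0,0.6],[0,0,0,0,0.6],[0,0,0,0,0.6]]]';  python3 -m jog '[[[0.08,0.005,0,0,0.6],[0.08,0.005,0,0,0.6],[0,0,0,0,0.6],[0,0,0,0,0.6]]]'
```

```text
time: 15.6
ee_pos: [0.5899, 0.0906, 0.0447]
tcp_rot: [180.0, 0.0, 93.2]
wrist_force: [-3.2, -1.2, 8.6]
opening: 0.0595
grasp_force: 44.4
time: 16.0
ee_pos: [0.5902, 0.0905, 0.0441]
tcp_rot: [-179.2, 0.0, 93.2]
wrist_force: [-44.0, -4.4, 31.0]
opening: 0.0592
grasp_force: 48.6
```

```bash
python3 -c "
from workcell import sensors;o=sensors.get_obs();print(o['torque'],o['tcp_rot'])"
```

```text
[-0.88278965  9.0974635   0.39474862] [-1.79155043e+02  3.24690104e-02  9.32311393e+01]
```

```bash
python3 -m jog '[[[-0.1,0,0,0,0.6],[0,0.08,0,0,0.6],[0,0.06,0,0,0.6],[0,0,0,0,0.6],[0,0,0,0,0.6]]]'; python3 -m jog '[[[0,0.04,0,0,0.6],[0,0.04,0,0,0.6],[0,0,0,0,0.6],[0,0,0,0,0.6]]]'
python3 -c "
from workcell import sensors;o=sensors.get_obs();print(o['torque'],o['tcp_rot'])"
```

```text
time: 16.5
ee_pos: [0.5897, 0.0973, 0.0439]
tcp_rot: [-179.7, 0.1, 93.2]
wrist_force: [-17.2, -5.1, 15.3]
opening: 0.0593
grasp_force: 46.7
time: 16.9
ee_pos: [0.5896, 0.1005, 0.0439]
tcp_rot: [-179.6, 0.2, 93.2]
wrist_force: [-18.9, -9.7, 15.8]
opening: 0.059
grasp_force: 46.9
[-1.89646425  3.97503531  0.39283003] [-1.79647592e+02  1.68642342e-01  9.31611756e+01]
```

```bash
python3 -m jog '[[[0,0.04,0,0,0.6],[0,0.04,0,0,0.6],[0,0,0,0,0.6],[0,0,0,0,0.6]]]'
python3 -c "
from workcell import sensors;o=sensors.get_obs();print(o['torque'],o['tcp_rot'])"
```

```text
time: 17.3
ee_pos: [0.5894, 0.1024, 0.0434]
tcp_rot: [-179.6, 0.4, 93.1]
wrist_force: [-18.6, -20.3, 13.7]
opening: 0.059
grasp_force: 47.7
[-3.81741056  3.70062495  0.74031531] [-179.59707365    0.39132419   93.10292267]
```

Both faces are in contact. I'll loosen the fingers so the fence alone squares the block against the near pad, then regrip and press.

```bash
S='python3 -c "
from workcell import sensors;o=sensors.get_obs();print(o[\"torque\"],o[\"tcp_rot\"])"'
python3 -m jog '[[[0,-0.06,0,0,0.78],[0,0,0,0,0.78],[0,0,0,0,0.78]]]'; eval "$S"; python3 -m jog '[[[0.06,0,0,0,0.78],[0.04,0,0,0,0.78],[0,0,0,0,0.78],[0,0,0,0,0.78]]]'; eval "$S"
```

```text
time: 17.6
ee_pos: [0.5926, 0.1032, 0.0433]
tcp_rot: [-180.0, 0.0, 93.2]
wrist_force: [-1.2, -0.3, 0.9]
opening: 0.0667
grasp_force: 1.0
[-0.15355134  0.3561112  -0.00284713] [-1.79979928e+02  3.90338050e-05  9.31872493e+01]
time: 18.0
ee_pos: [0.5927, 0.1033, 0.0422]
tcp_rot: [-179.4, 0.0, 93.2]
wrist_force: [-25.5, -1.9, 10.3]
opening: 0.0666
grasp_force: 12.8
[-0.33537979  5.16555953  0.11408737] [-1.79389872e+02  6.39289498e-03  9.32455216e+01]
```

```bash
S='python3 -c "
from workcell import sensors;o=sensors.get_obs();print(o[\"torque\"],o[\"tcp_rot\"])"'
python3 -m jog '[[[-0.12,0,0,0,0.78],[0,0,0,0,0.6],[0,0,0,0,0.6],[0,0,0,0,0.6],[0,0,0,0,0.6]]]' 80; eval "$S"; python3 -m jog '[[[0,0,-0.05,0,0.6],[0,0,-0.05,0,0.6],[0,0,0,0,0.6],[0,0,0,0,0.6]]]'; eval "$S"
```

```text
time: 18.5
ee_pos: [0.5894, 0.1035, 0.0432]
tcp_rot: [-179.7, -0.0, 93.2]
wrist_force: [-15.8, 0.3, 7.9]
opening: 0.0584
grasp_force: 88.1
[-0.17232971  3.06029786  0.2448345 ] [-1.79730581e+02 -1.32421090e-02  9.32457998e+01]
time: 18.9
ee_pos: [0.5895, 0.1035, 0.0431]
tcp_rot: [-179.9, -0.0, 93.2]
wrist_force: [-30.4, -3.4, 43.8]
opening: 0.0583
grasp_force: 92.2
[-0.82724454  6.93134745  0.23581987] [-1.79886076e+02 -3.59676496e-02  9.32446672e+01]
```

```bash
S='python3 -c "
from workcell import sensors;o=sensors.get_obs();print(o[\"torque\"],o[\"tcp_rot\"])"'
python3 -m jog '[[[0,0.04,0,0,0.6],[0,0.04,0,0,0.6],[0,0,0,0,0.6],[0,0,0,0,0.6]]]'; eval "$S";  python3 -m jog '[[[0,0.04,0,0,0.6],[0,0.04,0,0,0.6],[0,0,0,0,0.6],[0,0,0,0,0.6]]]'; eval "$S"
python3 - <<'E'
from h import *
im=camera('top');s=camera('scene');c=np.zeros((600,800,3),np.uint8);w=camera('wrist')
a=cv2.resize(im[150:285,160:310],None,fx=2.2,fy=2.2,interpolation=cv2.INTER_CUBIC)
b=cv2.resize(s[140:235,215:360],None,fx=3,fy=3,interpolation=cv2.INTER_CUBIC)
d=cv2.resize(w[0:235,60:460],(510,300),interpolation=cv2.INTER_CUBIC)
c[:297,:330]=a;c[:285,332:332+435]=b;c[300:600,:510]=d
cv2.imwrite('pics/c6.png',c)
E
```

```text
time: 19.3
ee_pos: [0.5894, 0.1035, 0.043]
tcp_rot: [-179.9, 0.4, 93.1]
wrist_force: [-31.2, -24.8, 45.9]
opening: 0.0585
grasp_force: 92.7
[-4.74350964  6.90579352  1.05969942] [-179.85313421    0.38892437   93.13147357]
time: 19.7
ee_pos: [0.5892, 0.1063, 0.0415]
tcp_rot: [-179.8, 0.5, 93.0]
wrist_force: [-27.6, -31.5, 35.4]
opening: 0.0584
grasp_force: 96.5
[-5.7319002   5.73700187  0.68336515] [-179.78228635    0.51628137   93.04635494]
```

View pics/c6.png

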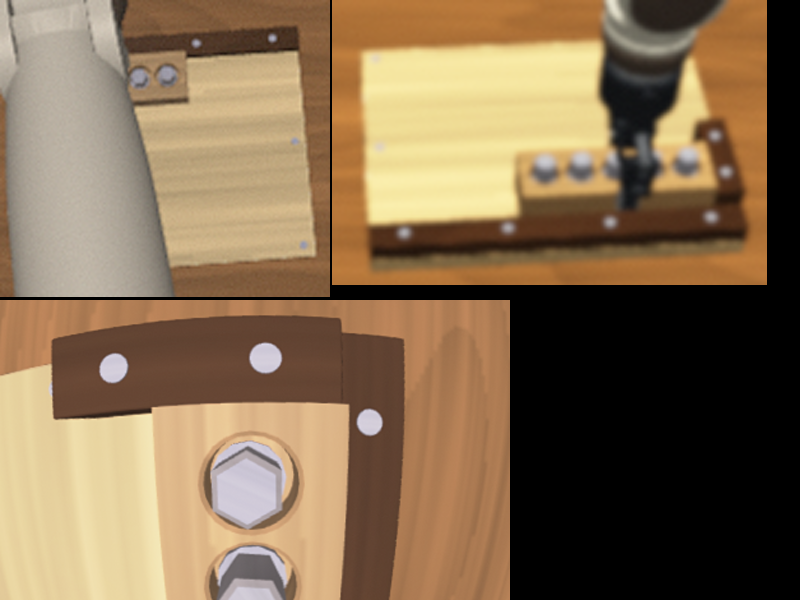

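The block is flush against the fence and stop, and all nuts are in. The pads slipped slightly at the friction limit, so I'll raise the grip and check that the push holds steady.

```bash
python3 -m jog '[[[0,0,0,0,0.6],[0,0,-0.02,0,0.6],[0,0,0,0,0.6],[0,0,0,0,0.6]]]' 120; python3 -m jog '[[[0,0,0,0,0.6],[0,0,0,0,0.6],[0,0,0,0,0.6],[0,0,0,0,0.6],[0,0,0,0,0.6],[0,0,0,0,0.6],[0,0,0,0,0.6],[0,0,0,0,0.6]]]'
```

```text
time: 20.25
ee_pos: [0.5893, 0.1063, 0.0417]
tcp_rot: [-179.8, 0.5, 93.0]
wrist_force: [-32.2, -31.6, 44.4]
opening: 0.058
grasp_force: 121.7
time: 21.05
ee_pos: [0.5893, 0.1063, 0.0416]
tcp_rot: [-179.8, 0.5, 93.0]
wrist_force: [-31.4, -31.5, 43.9]
opening: 0.0581
grasp_force: 121.7
```

The push is steady at about 31 N into the fence, 31 N into the stop and 44 N down. I'll hand it in.

```bash
python3 -c "
from workcell import ticket;print(ticket.job_done())"
```

```text
the job is handed in; nothing more can be done
None
```

The job is handed in at about 21 s: both nuts are in their bores, and the loaded block is home in the corner, still held by a steady diagonal push of about 31 N into the fence, 31 N into the stop and 44 N down.

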